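# Post a sample cassette through the intake flap

## Robot

A 6-joint arm with a two-finger parallel gripper is mounted at the origin on the work surface. World frame = base frame: x ahead of the robot, y to its left, z up, the work surface at z = 0. Lengths are in m, angles in rad, forces in N, time in s.
With the tool pointing down it reaches from about 0.25 to 0.8 m from the base axis. Payload 3.9 kg.
Tool frame: the origin (TCP) lies on the centre line of the jaws, within the pads' length; the fingertips stand 19 mm ahead of it and the grasp point (between the pads) is the TCP (ctrl.tip_reach is the distance from the TCP to the fingertips, in m); z points along the fingers, x is the direction in which the jaws open and shut, and the axes are right-handed (so a half turn about z gives the same grasp; the last joint's range is limited). The gripper opens to 85 mm and grips with 20 to 120 N. Pads are 22 mm wide; open, the fingers measure 114 mm over their backs; the gripper's body (76 mm by 85 mm) begins 54 mm behind the grasp point. The pads swing forward as they close: fully open they stand 13 mm farther back than shut.
Start: joints at [1.275, 0.26, -0.138, 1.173, 0, 1.571], TCP at [0.153, 0.502, 0.25] pointing down, gripper open.
Joint ranges: [-2.78, 2.78], [-0.83, 1.72], [-1.28, 1.37], [-1.9, 2.12], [-1.57, 1.48], [-3.14, 3.14]. Speed limits (rad/s): [2.57, 2.57, 3.14, 3.14, 3.14, 3.14].

## Interface

Orientations are given as a unit quaternion [w, x, y, z].
In Python, from plant import ctrl gives the robot as it stands.
- The arm moves only by the shell command python3 -m handwheel 'ROWS' [OPENING]. ROWS is JSON, one flat list of numbers, 6 for each row, row after row: the shift along the tool's x, y, z in m, then the turn, a rotation vector about the tool's x, y, z in degrees. A call has 1 to 10 rows; each row shifts and turns the commanded pose from where the row before left it, along the tool's axes as they then stand; what a row does not reach is not made up. A row lasts 1/10 s, in which the tool goes at most 50 mm and 8.59 degrees, less where a joint would pass 70% of its speed; a pose out of reach is approached as far as the arm can. A call is refused whole if a number of a shift passes 0.05 or a number of a turn 8.59, either way. A call with a gripper value outside its range is refused whole. OPENING is the closure, from -1 (fully open) to 1 (shut), set as the call begins (- or left out, the last holds). The fingers move at their own pace and stop on an object; the grip force is fixed at half the most. Time passes only in rows, so rows that do not move let the fingers close. It gives the time, the measured TCP pose, the force and the opening at its end, in the units of the state.
- ctrl.read_state(): the state, without advancing time (a new reading comes with each control period).
- ctrl.grab_frame(name): name is "scene" or "top" or "wrist"; returns a dict with "image" (420x560x3 uint8, blue, green, red), "fx", "fy", "cx", "cy" (pixels), "k1" (the pictures are not rectified: a ray, as slopes to the right and down, at radius r is drawn at 1 + k1 r^2 times it, then the intrinsics apply), "world_to_cam" (4x4, takes a point from world to camera coordinates); the wrist camera has in their place "hand_eye" (4x4, takes a point from camera to tool coordinates, whose origin is the TCP and whose axes are the tool frame's). Camera axes: x right, y down, z forward; pixel columns grow to the right and rows downward; lengths in m; the calibration is good to about 2 mm. A picture is of the moment at which its call begins: read the wrist's pose just before it. There is no depth.
- ctrl.close_job(): hands the job in, once; it reports no verdict.
The state is a dict: "t": time; "joints": joint angles; "qd": joint speeds; "joint_efforts": joint torques, N m; "ee_pos": TCP position; "orientation": TCP orientation; "force": force on the tool from outside, world axes, zero at the start; "torque": the same for the moment, N m; "opening": finger opening in m.
Only numpy, scipy, OpenCV 4.12 (cv2) and the standard library are available. Lean on these libraries where they do the work, as an engineer would, in place of code of your own. Each camera call takes 0.05 s, during which the arm holds its last target.

## Task

With the fingertips, push the flat sample cassette along the feed deck and on through the gravity flap of the sample intake until it slides down to the bottom of the chute, then draw the fingers back out so that the flap hangs shut. Only push the cassette, do not pick it up or lift it, and leave everything else on the deck and the bench where it stands.

Things in the scene. Friction and masses are not known exactly. Their poses are not given: they have to be found in the camera images.
- intake: white sample intake, fixed, but elsewhere and turned each time. Origin on the bench, mid-lane, 3 mm before the closed flap; x along the lane from the deck through the flap into the chute, y left of that, z up. Level feed deck 85 mm above the bench, x -210 to +36 mm, y -130 to +130 mm. White shoulders 115 mm above the bench flank the chute from x = +11 mm. Deck and chute are slippery (friction 0.2)
- mouth (a point): centre of the gate, on the deck surface in the plane of the closed flap; axes as the intake's. Two posts 68 mm apart inside, 76 mm tall over the deck, 14 mm deep, joined by a 7 mm rod: clear opening 66 mm high. Before it, two fences 14 mm high, 4 mm thick narrow the lane from about 115 mm wide 65 mm before the flap to 60 mm at the gate
- chute_edge (a point): middle of the edge, 33 mm beyond the flap, where the level deck ends and the open-topped chute begins: 68 mm wide inside, falling at 32 degrees to an end wall 110 mm (level) farther on. Once the cassette's middle is about 10 mm past this edge it tips and slides down by itself; axes as the intake's
- flap (a joint): steel gravity flap hung on the rod, 62 mm wide, 67 mm from hinge to lower edge, 3 mm thick, 40 g, hinge 70 mm over the deck, so the edge hangs 3 mm above the deck. 0 rad = hanging shut; grows as the lower edge swings inward (intake +x), up to 1.45; it cannot swing outward, and falls shut by its own weight when nothing props it
- cassette: flat grey sample cassette with three round white windows on top, 70 mm long (its x), 44 mm wide (y), 18 mm high, about 0.15 kg; origin at the centre of its underside, z up. It starts flat on the feed deck before the flap, more or less lengthwise along the lane but askew by up to 20 degrees and up to 20 mm off the middle. Friction with fingers about 0.6
- jar: small clear screw-top jar, 36 mm across, 55 mm tall, standing on the feed deck beside the lane (left or right); leave alone. Origin at the centre of its underside
- weight: plain brass cylinder, 32 mm across, 35 mm tall, standing on the feed deck on the other side of the lane; leave alone. Origin at the centre of its underside
- green_bottle: green bottle, 64 mm across, 170 mm tall, on the bench to the left; leave alone. Origin at the centre of its underside
- amber_bottle: amber bottle, 60 mm across, 150 mm tall, on the bench to the right; leave alone. Origin at the centre of its underside
- beaker: clear open beaker, 68 mm across, 90 mm tall, on the bench to the left; leave alone. Origin at the centre of its underside
- dish: shallow white dish, 90 mm across, 14 mm tall, on the bench to the right; leave alone. Origin at the centre of its underside
- spatula: spatula lying on the bench to the right; leave alone. Origin near its middle
There are look-alikes about, which are no part of the job. What is meant by the cassette is not yellow, and is the larger of those in its own colour.

How it is judged:
On the way, in this order (a step that is already met when the one before it is completed fails the run):
1. the cassette, pushed by the fingers, holds the flap open with its middle past the flap (value of joint flap above 0.5 rad and x of cassette in the frame of intake between 0.005 and 0.06 m and contact force between the fingers and cassette above 0.02 N), for 0.05 s.
2. the cassette has slid down the chute (x of cassette in the frame of intake above 0.08 m and z of cassette in the frame of intake below 0.065 m and y of cassette in the frame of intake between -0.034 and 0.034 m), for 0.1 s.
At the end, for the whole second after the job is handed in: The cassette rests at the bottom of the chute (its origin more than 80 mm beyond the gate and below 65 mm above the bench, within the chute's width, slower than 20 mm/s) and the flap hangs shut (below 0.08 rad) and still (all of step 2 and value of joint flap below 0.08 rad and velocity of joint flap below 0.1 rad/s and linear speed of cassette below 0.02 m/s); the robot touches nothing.
It fails at once if the cassette is lifted more than 15 mm off the feed deck or turned on its side (z of cassette in the frame of intake above 0.1 m or angle between cassette's own z axis and vertical above 1 rad).
It fails at once if the cassette is pushed off the side or the front of the feed deck (x of cassette in the frame of intake below -0.22 m or y of cassette in the frame of intake above 0.12 m or y of cassette in the frame of intake below -0.12 m).
It fails at once if the jar or the brass weight on the deck is moved more than 20 mm or tipped (distance of any of jar, weight from where it was at the start of the episode above 0.02 m or angle between any of jar, weight's own z axis and vertical above 0.4 rad).
It fails at once if something standing on the bench is moved more than 20 mm or tipped (distance of any of green_bottle, amber_bottle, beaker, dish, spatula from where it was at the start of the episode above 0.02 m or angle between any of green_bottle, amber_bottle, beaker, dish's own z axis and vertical above 0.4 rad).
It also fails if it takes over 50 s, if anything falls off the work surface, if the arm or the gripper's body presses on something with over 40 N, if the wrist force passes 120 N, or if a joint passes its speed limit or range.

## Working session

There is one attempt and no reset: what is moved stays moved. The work goes in short steps, Python scripts to look and compute and a shell command to move; the robot and the scene stay as the last step left them, time stands still between calls to the robot, and variables do not carry over. Pictures are saved under pics/ and viewed, and the job is handed in when it is done.

```bash
ls; mkdir -p pics
python3 - <<'E'
from plant import ctrl
import cv2
s=ctrl.read_state();print(s)
for n in("scene","top","wrist"):
    f=ctrl.grab_frame(n);cv2.imwrite(f"pics/{n}0.png",f["image"]);print(n,{k:v for k,v in f.items() if k!="image"})
E
```

```text
pics
{'t': 0.0, 'joints': array([ 1.27497403e+00,  2.60691952e-01, -1.39377633e-01,  1.17274956e+00,
        3.10416708e-05,  1.57078251e+00]), 'qd': array([-0.0014189 , -0.00100652, -0.00076979,  0.00049422, -0.00087099,
       -0.00106309]), 'joint_efforts': array([-1.07391912e-03, -4.05675817e+01,  2.53923905e+01,  1.87099655e-02,
        4.86662657e-05,  4.57777517e-06]), 'ee_pos': array([0.15284767, 0.50155896, 0.24945751]), 'orientation': array([ 5.89491188e-04,  8.03589452e-01,  5.95183139e-01, -8.22005278e-04]), 'force': array([-0.06291669, -0.06454847, -0.17059288]), 'torque': array([ 0.01293702, -0.00202218,  0.00262518]), 'opening': 0.08539053163260019}
scene {'fx': 421.7113350253124, 'fy': 421.7113350253124, 'cx': 282.678026686252, 'cy': 210.14729152443758, 'k1': -0.09956487690244276, 'world_to_cam': array([[-0.558461  ,  0.8294342 ,  0.01265803,  0.28802849],
       [ 0.61809315,  0.42624442, -0.66051234, -0.21893851],
       [-0.55324693, -0.36104654, -0.75070848,  1.74010192],
       [ 0.        ,  0.        ,  0.        ,  1.        ]])}
top {'fx': 391.1489486615044, 
[... 154 characters left out ...]
0.0210919 ,  0.00572512],
       [-0.98228691,  0.02717093, -0.18540271,  0.51422184],
       [ 0.18588261,  0.01633056, -0.98243624,  0.9921952 ],
       [ 0.        ,  0.        ,  0.        ,  1.        ]])}
wrist {'fx': 295.6836767863081, 'fy': 295.6836767863081, 'cx': 282.5768479658099, 'cy': 206.92751769787557, 'k1': -0.04327578235544847, 'hand_eye': array([[ 9.99999551e-01,  7.13669274e-04, -6.22852901e-04,
         1.76882597e-04],
       [-5.06883426e-04,  9.58642945e-01,  2.84611046e-01,
        -7.26042511e-02],
       [ 8.00211697e-04, -2.84610602e-01,  9.58642876e-01,
        -1.24526036e-01],
       [ 0.00000000e+00,  0.00000000e+00,  0.00000000e+00,
         1.00000000e+00]])}
```

View pics/scene0.png

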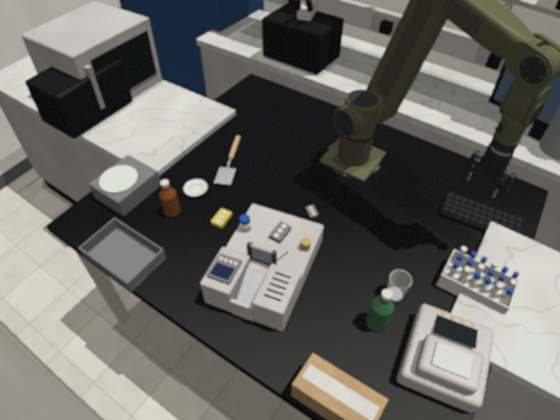

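View pics/top0.png

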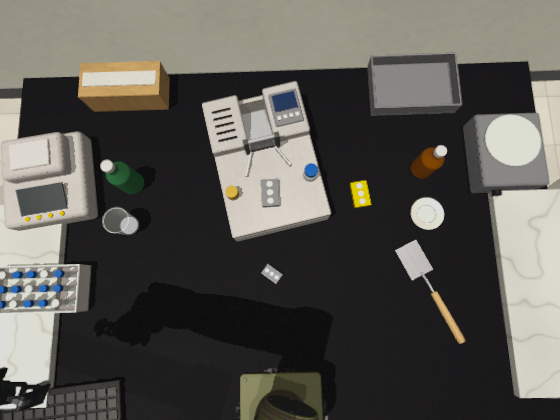

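View pics/wrist0.png

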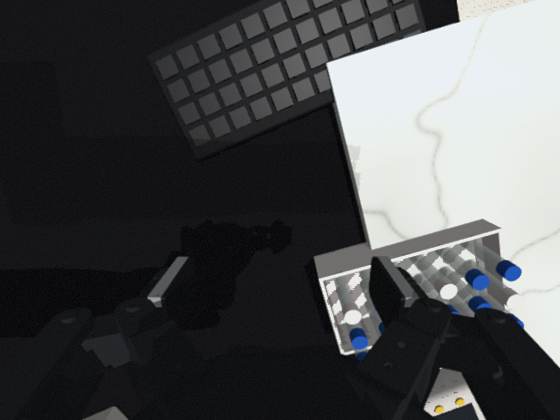

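Candidates for the cassette in the top view are grey on the deck (270,192), smaller grey on the bench (272,273), and yellow on the bench (361,193). I choose the grey one on the deck, because it is the larger of the grey pair and not yellow. I'll check it in a close crop.

```bash
cat > h.py <<'E'
import numpy as np, cv2
from plant import ctrl
from scipy.spatial.transform import Rotation as R
def K(f): return np.array([[f["fx"],0,f["cx"]],[0,f["fy"],f["cy"]],[0,0,1]]),np.array([f["k1"],0,0,0.])
def c2w(f,s=None):
    if "world_to_cam" in f: return np.linalg.inv(f["world_to_cam"])
    q=s["orientation"];T=np.eye(4);T[:3,:3]=R.from_quat([q[1],q[2],q[3],q[0]]).as_matrix();T[:3,3]=s["ee_pos"]
    return T@f["hand_eye"]
def rays(f,px,s=None):
    k,d=K(f);n=cv2.undistortPoints(np.array(px,float).reshape(-1,1,2),k,d).reshape(-1,2)
    M=c2w(f,s);return M[:3,3],np.c_[n,np.ones(len(n))]@M[:3,:3].T
def onz(f,px,z,s=None):
    o,d=rays(f,px,s);return o+d*((z-o[2])/d[:,2])[:,None]
def proj(f,P,s=None):
    k,d=K(f);M=np.linalg.inv(c2w(f,s));return cv2.projectPoints(np.array(P,float).reshape(-1,1,3),M[:3,:3],M[:3,3],k,d)[0].reshape(-1,2)
E
python3 - <<'E'
import cv2
a=cv2.imread("pics/top0.png")[70:245,190:350];cv2.imwrite("pics/c_top.png",cv2.resize(a,None,fx=3.4,fy=3.4,interpolation=2)) 
a=cv2.imread("pics/scene0.png")[200:330,195:335];cv2.imwrite("pics/c_scene.png",cv2.resize(a,None,fx=4.4,fy=4.4,interpolation=2))
E
```

```text
(no output)
```

View pics/c_top.png

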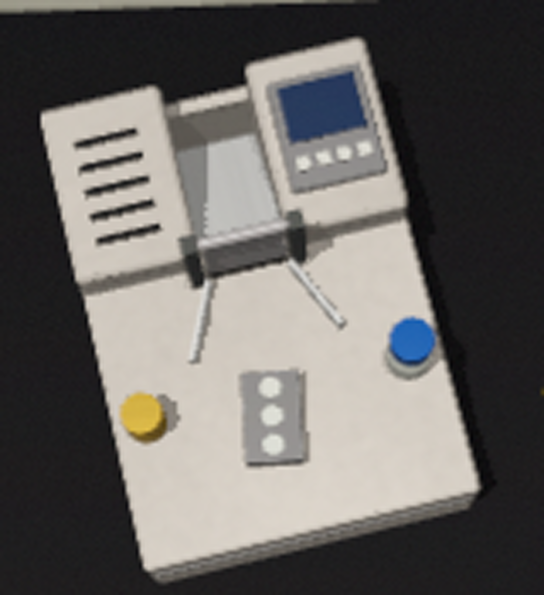

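View pics/c_scene.png

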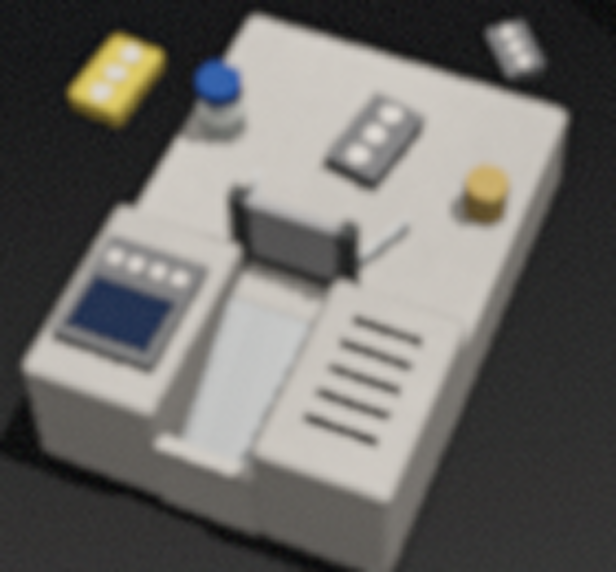

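The crops confirm it: a flat grey body with three white windows, on the deck and larger than the grey one on the bench. The jar (blue cap) is on the right of the lane and the weight (brass) on the left. Next I'll measure poses.

Run:
```python
from h import *
ft=ctrl.grab_frame("top");fs=ctrl.grab_frame("scene")
t=lambda p:np.array(p,float)/3.4+[190,70]
s=lambda p:np.array(p,float)/4.4+[195,200]
# correspondences intake->pixels : deck front corners z .085, shoulder front outer corners top, deck
obs=[(ft,t((147,568)),(-.21,.13,.085)),(ft,t((478,490)),(-.21,-.13,.085)),(fs,s((255,13)),(-.21,-.13,.085)),(fs,s((568,113)),(-.21,.13,.085)),
(fs,s((165,440)),(.146,.034,.0)) ]
obs=obs[:4]
# posts: midpoint of rod at z=.155,x=.003
rod=[(ft,t((190,240)),(.003,.041,.161)),(ft,t((295,214)),(.003,-.041,.161)),(fs,s((352,228)),(.003,.041,.161)),(fs,s((240,188)),(.003,-.041,.161))]
sh=[(ft,t((80,283)),(.011,.13,.115)),(ft,t((405,210)),(.011,-.13,.115))]
P=[];Q=[]
for f,p,q in obs+rod+sh:
    w=onz(f,[p],q[2])[0];P.append(w[:2]);Q.append(q[:2]);print(q,w.round(4))
P=np.array(P);Q=np.array(Q)
def fit(P,Q):
    a=P-P.mean(0);b=Q-Q.mean(0)
    th=np.arctan2((b[:,0]*a[:,1]-b[:,1]*a[:,0]).sum(),(a*b).sum())
    c,s=np.cos(th),np.sin(th);M=np.array([[c,-s],[s,c]]);o=P.mean(0)-M@Q.mean(0)
    return th,o,M
th,o,M=fit(P,Q)
print(np.degrees(th),o);print(((P-(Q@M.T+o))@M*1000).round(1))
# cassette
for n,f,roi in(("top",ft,(250,170,295,215)),("scene",fs,(265,215,295,245))):
    im=f["image"];x0,y0,x1,y1=roi
    c=im[y0:y1,x0:x1].astype(int)
    white=(c.min(2)>215)
    dark=(c.max(2)<165)
    k=(dark).astype(np.uint8)*255
    cs,_=cv2.findContours(k,0,2);b=max(cs,key=cv2.contourArea)+[x0,y0]
    w=onz(f,b.reshape(-1,2),.103)[:,:2]
    loc=(w-o)@M
    r=cv2.minAreaRect((loc*1000).astype(np.float32));print(n,r)
    print(cv2.boundingRect(b))
    # windows
```

```text
(-0.21, 0.13, 0.085) [0.4442 0.109  0.085 ]
(-0.21, -0.13, 0.085) [ 0.4965 -0.1402  0.085 ]
(-0.21, -0.13, 0.085) [ 0.4988 -0.136   0.085 ]
(-0.21, 0.13, 0.085) [0.4472 0.1169 0.085 ]
(0.003, 0.041, 0.161) [0.6718 0.0671 0.161 ]
(0.003, -0.041, 0.161) [ 0.6892 -0.0091  0.161 ]
(0.003, 0.041, 0.161) [0.6702 0.0747 0.161 ]
(0.003, -0.041, 0.161) [ 0.6857 -0.0058  0.161 ]
(0.011, 0.13, 0.115) [0.658  0.1551 0.115 ]
(0.011, -0.13, 0.115) [ 0.7083 -0.0918  0.115 ]
11.810046136775949 [0.67588254 0.03048514]
[[-0.7 -5.7]
 [-0.5 -0.4]
 [ 2.6  3.3]
 [ 3.8  1.4]
 [ 0.5 -4.3]
 [ 1.9 -0.5]
 [ 0.5  3.4]
 [-0.8  3.5]
 [-3.  -4.4]
 [-4.3  3.7]]
top ((-124.01543426513672, 6.400415420532227), (46.727909088134766, 73.44375610351562), 80.08525848388672)
(261, 179, 20, 29)
scene ((-111.61567687988281, 12.16838264465332), (48.45500946044922, 79.2471694946289), 80.51109313964844)
(268, 222, 23, 22)
```

```bash
python3 -m handwheel '[-0.03,0.037,0,0,0,0,-0.03,0.037,0,0,0,0,-0.03,0.037,0,0,0,0,-0.03,0.037,0,0,0,0,-0.03,0.037,0,0,0,0,-0.03,0.037,0,0,0,0,-0.03,0.037,0,0,0,0,-0.03,0.037,0,0,0,0,-0.03,0.037,0,0,0,0,-0.03,0.037,0,0,0,0]' 1; python3 -m handwheel '[-0.03,0.037,0,0,0,-7,-0.03,0.037,0,0,0,-7,-0.03,0.037,0,0,0,-7,0,0,0,0,0,-7.7,0,0,0,0,0,0,0,0,0,0,0,0]'
python3 - <<'E'
from h import *
s=ctrl.read_state();f=ctrl.grab_frame("wrist");cv2.imwrite("pics/w1.png",f["image"]);print(s["t"],s["ee_pos"],s["orientation"],s["opening"],ctrl.tip_reach,s["joints"])
E
```

```text
t: 1.25
ee_pos: [0.4203, 0.1055, 0.2505]
orientation: [0.0, 0.804, 0.595, 0.0]
force: [0.8, 1.0, -0.3]
opening: -0.0
t: 1.85
ee_pos: [0.5119, 0.0005, 0.25]
orientation: [-0.001, 0.632, 0.775, -0.0]
force: [-0.7, 0.7, -0.4]
opening: -0.0002
1.85 [5.11945972e-01 4.89591076e-04 2.50006744e-01] [-5.39754548e-04  6.32440980e-01  7.74608304e-01 -3.02651165e-04] -0.00022838032296463844 0.019 [ 8.29834870e-04  2.38704568e-01 -1.68051417e-01  1.16525918e+00
  2.14865088e-04 -2.00565477e-01]
```

View pics/w1.png

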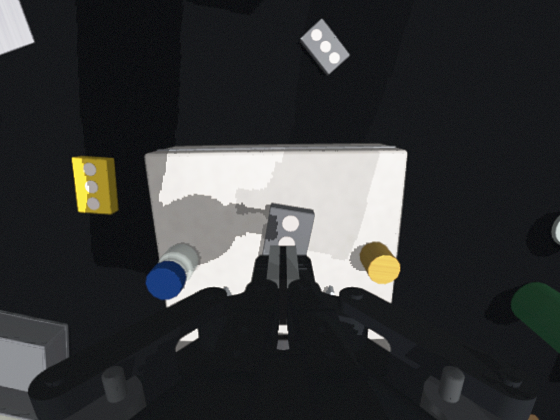

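Run:
```python
import cv2
a=cv2.imread("pics/w1.png")[135:300,140:415];cv2.imwrite("pics/w1c.png",cv2.resize(a,None,fx=2.9,fy=2.9,interpolation=2))
```

```text
(no output)
```

View pics/w1c.png

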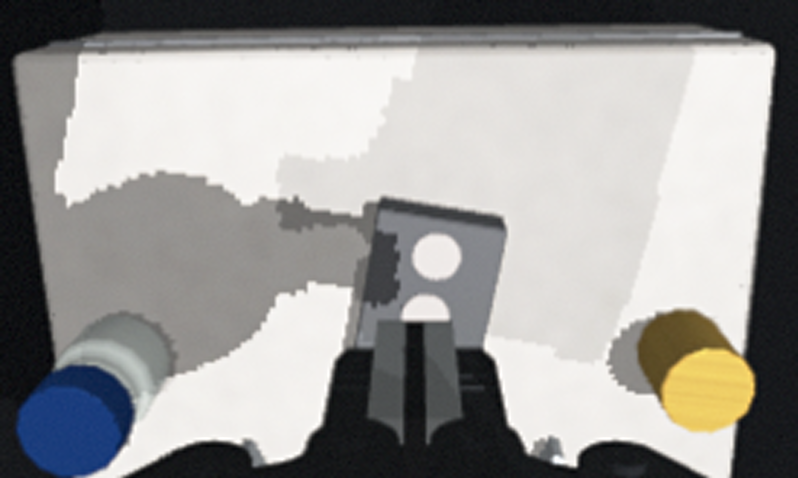

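Run:
```python
from h import *
s=ctrl.read_state();f=ctrl.grab_frame("wrist")
g=lambda p:np.array(p,float)/2.9+[140,135]
def show(n,p,z): w=onz(f,[g(p)],z,s)[0];print(n,w[:2].round(4));return w[:2]
a=show("deck y-",(15,55),.085);b=show("deck y+",(775,50),.085)
d=b-a;print("yaw",np.degrees(np.arctan2(-d[0],d[1])),np.linalg.norm(d),(a+b)/2)
show("deck left edge lower y+",(735,470),.085);show("r",(57,360),.085)
o=np.array([.6759,.0305]);th=np.radians(11.8);M=np.array([[np.cos(th),-np.sin(th)],[np.sin(th),np.cos(th)]])
for n,p,z in[("bot-",(382,198),.085),("bot+",(505,217),.085),("top-",(377,213),.103),("top+",(504,234),.103),("win1",(437,256),.103),("jar",(72,422),.14),("weight",(703,390),.12)]:
    w=show(n,p,z);print("   lane",((w-o)@M*1000).round(1))
ft=ctrl.grab_frame("top")
t=lambda p:np.array(p,float)/3.4+[190,70]
for n,p,z in[("win1",(273,445),.103),("win2",(273,415),.103),("win3",(270,387),.103),("fenceL",(194,360),.099),("fenceR",(342,323),.099),("fenceLgate",(210,285),.099),("fRgate",(290,262),.099),("jar",(412,341),.14),("weight",(142,416),.12)]:
    w=onz(ft,[t(p)],z)[0][:2];print("top",n,w.round(4),((w-o)@M*1000).round(1))
```

```text
deck y- [ 0.4989 -0.1393]
deck y+ [0.4455 0.1117]
yaw 11.994211313491673 0.2566624224030465 [ 0.47221729 -0.01380809]
deck left edge lower y+ [0.6039 0.1485]
r [ 0.6098 -0.1155]
bot- [ 0.5232 -0.008 ]
   lane [-157.4   -6.4]
bot+ [0.5212 0.0359]
   lane [-150.3   37. ]
top- [ 0.5235 -0.009 ]
   lane [-157.3   -7.4]
top+ [0.5221 0.0339]
   lane [-149.9   34.8]
win1 [0.5342 0.0137]
   lane [-142.1   12.5]
jar [ 0.5982 -0.0898]
   lane [-100.7 -101.9]
weight [0.5568 0.1087]
   lane [-100.6  100.9]
top win1 [0.5315 0.0124] [-145.    11.8]
top win2 [0.5545 0.0119] [-122.7    6.7]
top win3 [0.5761 0.0138] [-101.1    4. ]
top fenceL [0.5999 0.0711] [-66.1  55.3]
top fenceR [ 0.6257 -0.0418] [-63.9 -60.5]
top fenceLgate [0.659  0.0583] [-10.9  30.7]
top fRgate [ 0.6755 -0.0033] [ -7.3 -33. ]
top jar [ 0.5977 -0.0913] [-101.5 -103.3]
top weight [0.5524 0.1077] [-105.1  100.8]
```

```bash
python3 -m handwheel '[0.001,-0.025,0,0,0,0,0,0,0,-6.67,0,0,0,0,0,-6.67,0,0,0,0,0,-6.67,0,0,0,-0.012,0.033,0,0,0,0,-0.012,0.033,0,0,0,0,-0.012,0.033,0,0,0,0,0,0,0,0,0,0,0,0,0,0,0]'
cat >> h.py <<'E'
o=np.array([.676,.029]);th=np.radians(11.9);M=np.array([[np.cos(th),-np.sin(th)],[np.sin(th),np.cos(th)]])
def tip():
    s=ctrl.read_state();q=s["orientation"];A=R.from_quat([q[1],q[2],q[3],q[0]]).as_matrix()
    tp=s["ee_pos"]+A[:,2]*.019
    yaw=np.degrees(np.arctan2(A[1,1],A[0,1]))-11.9
    fe=tp+A[:,1]*.011;re=tp-A[:,1]*.011
    print("t",s["t"],"tip lane mm",((tp[:2]-o)@M*1000).round(1),"z over deck",((tp[2]-.085)*1000).round(1),"front edge",((fe[:2]-o)@M*1000).round(1),((fe[2]-.085)*1000).round(1),"rear z",((re[2]-.085)*1000).round(1),"yaw",yaw.round(2),"F",s["force"].round(2))
    return s
E
python3 -c "
from h import *
s=tip();f=ctrl.grab_frame('wrist');cv2.imwrite('pics/w2.png',f['image'])
f=ctrl.grab_frame('top');cv2.imwrite('pics/t2.png',cv2.resize(f['image'][70:245,190:350],None,fx=3.4,fy=3.4,interpolation=2))"
```

```text
t: 2.9
ee_pos: [0.4874, -0.0032, 0.1452]
orientation: [0.109, 0.622, 0.764, 0.135]
force: [0.1, 0.7, 0.8]
opening: -0.0001
t 2.9 tip lane mm [-184.7    7.4] z over deck 42.3 front edge [-174.4    7.4] 46.1 rear z 38.6 yaw -0.19 F [0.1  0.67 0.83]
```

View pics/w2.png

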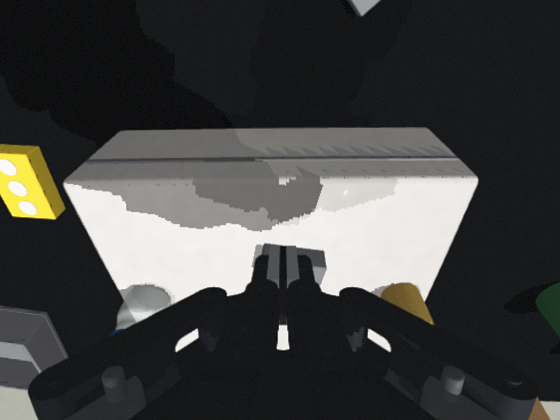

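View pics/t2.png

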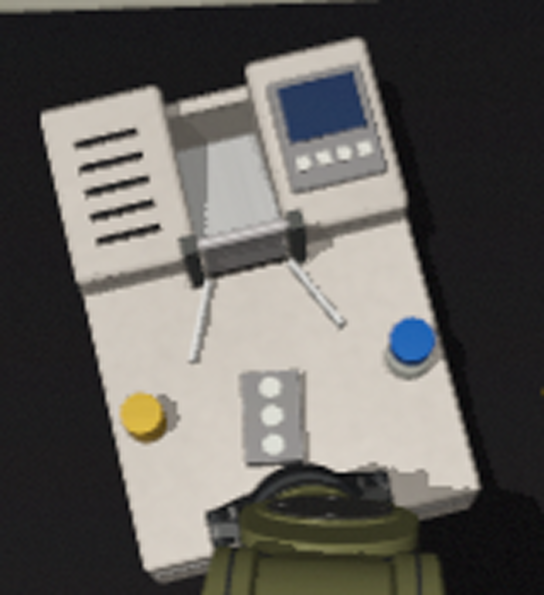

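```bash
python3 -m handwheel '[0,-0.006,0.0165,0,0,0,0,-0.006,0.0165,0,0,0,0,0,0,0,0,0,0,0,0,0,0,0]';python3 -c "
from h import *
s=tip()"; python3 -m handwheel '[0,0.0075,0.0027,0,0,0,0,0.0075,0.0027,0,0,0,0,0.0075,0.0027,0,0,0,0,0.0075,0.0027,0,0,0,0,0.0075,0.0027,0,0,0,0,0.0075,0.0027,0,0,0,0,0,0,0,0,0,0,0,0,0,0,0]'
python3 -c "
from h import *
s=tip();f=ctrl.grab_frame('top');cv2.imwrite('pics/t3.png',cv2.resize(f['image'][70:245,190:350],None,fx=3.4,fy=3.4,interpolation=2))
f=ctrl.grab_frame('scene');cv2.imwrite('pics/s3.png',cv2.resize(f['image'][180:310,205:345],None,fx=4.4,fy=4.4,interpolation=2))"
```

```text
t: 3.4
ee_pos: [0.4892, -0.0037, 0.1114]
orientation: [0.111, 0.622, 0.764, 0.135]
force: [0.4, -0.3, -0.7]
opening: -0.0002
t 3.4 tip lane mm [-183.     6.5] z over deck 8.5 front edge [-172.7    6.4] 12.3 rear z 4.7 yaw -0.2 F [ 0.36 -0.3  -0.75]
t: 4.2
ee_pos: [0.535, 0.0061, 0.1099]
orientation: [0.11, 0.622, 0.764, 0.135]
force: [-1.0, -0.6, 1.0]
opening: 0.0001
t 4.2 tip lane mm [-136.2    6.7] z over deck 7.0 front edge [-125.9    6.7] 10.8 rear z 3.3 yaw -0.19 F [-0.98 -0.57  1.04]
```

View pics/t3.png

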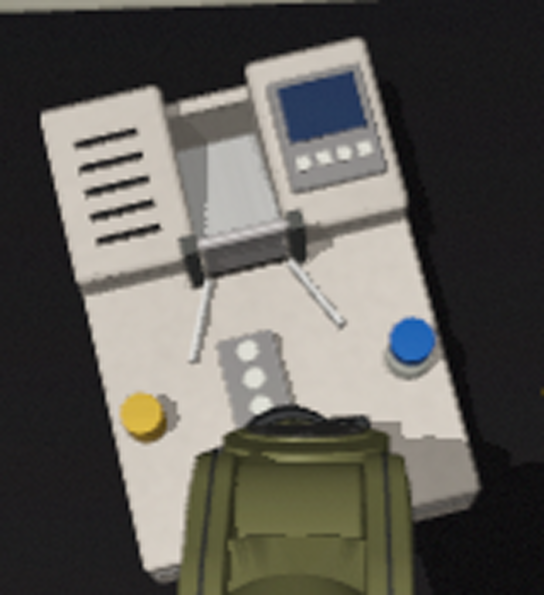

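View pics/s3.png

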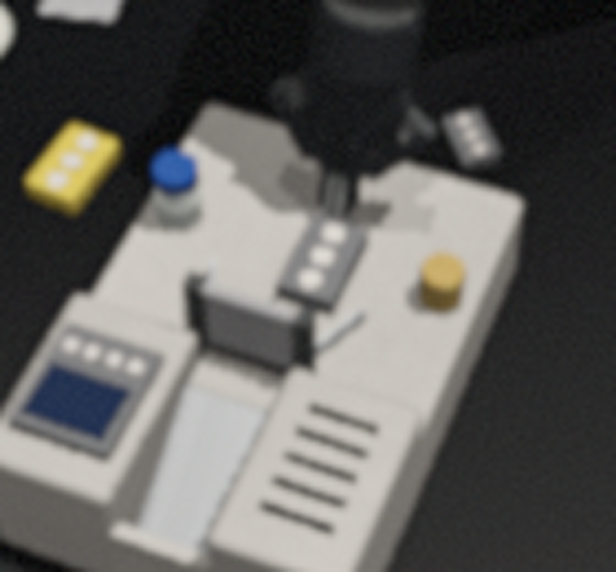

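Run:
```python
from h import *
ft=ctrl.grab_frame("top")
w=onz(ft,[np.array(p)/3.4+[190,70] for p in[(262,405),(254,378),(247,350)]],.103)[:,:2]
l=(w-o)@M*1000;print(l.round(1),np.degrees(np.arctan2(*(l[2]-l[0])[::-1])))
fs=ctrl.grab_frame("scene")
w=onz(fs,[np.array(p)/4.4+[205,180] for p in[(334,234),(322,257),(309,280)]],.103)[:,:2]
l=(w-o)@M*1000;print(l.round(1),np.degrees(np.arctan2(*(l[2]-l[0])[::-1])))
```

```text
[[-113.    14.6]
 [ -91.3   15.8]
 [ -68.8   16.1]] 1.8782139440394112
[[-108.9   19. ]
 [ -86.3   19. ]
 [ -63.8   18.3]] -0.8658442734382096
```

```bash
python3 -m handwheel '[0,-0.0094,-0.0034,0,0,0,0.009,0,0,0,0,0,0.009,0,0,0,0,0,0,0.0075,0.0027,0,0,0,-0.0026,0.0075,0.0027,0,0,0,-0.0026,0.0075,0.0027,0,0,0,-0.0026,0.0075,0.0027,0,0,0,-0.0026,0.0075,0.0027,0,0,0,0,0,0,0,0,0,0,0,0,0,0,0]'
cat > look.py <<'E'
from h import *
import sys
n=sys.argv[1]
s=tip();f=ctrl.grab_frame('top');cv2.imwrite(f'pics/t{n}.png',cv2.resize(f['image'][70:245,190:350],None,fx=3.4,fy=3.4,interpolation=2))
f=ctrl.grab_frame('scene');cv2.imwrite(f'pics/s{n}.png',cv2.resize(f['image'][180:310,205:345],None,fx=4.4,fy=4.4,interpolation=2))
E
python3 look.py 4
```

```text
t: 5.4
ee_pos: [0.5629, 0.0192, 0.1101]
orientation: [0.11, 0.622, 0.764, 0.135]
force: [0.2, 0.5, 0.1]
opening: -0.0001
t 5.4 tip lane mm [-106.2   13.8] z over deck 7.3 front edge [-95.9  13.7] 11.0 rear z 3.5 yaw -0.23 F [0.19 0.45 0.06]
```

View pics/t4.png

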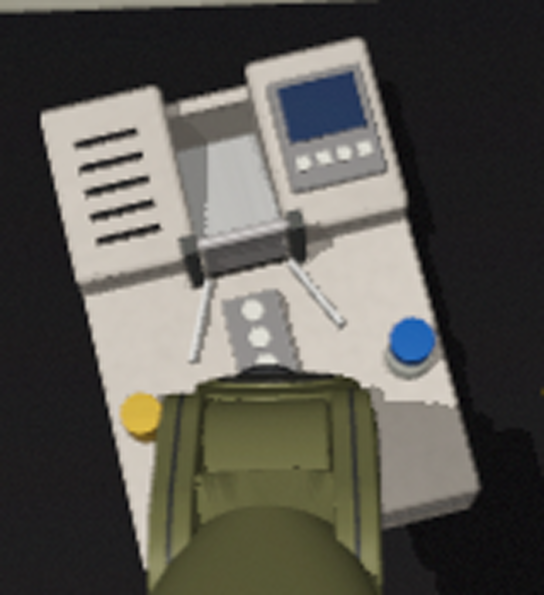

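View pics/s4.png

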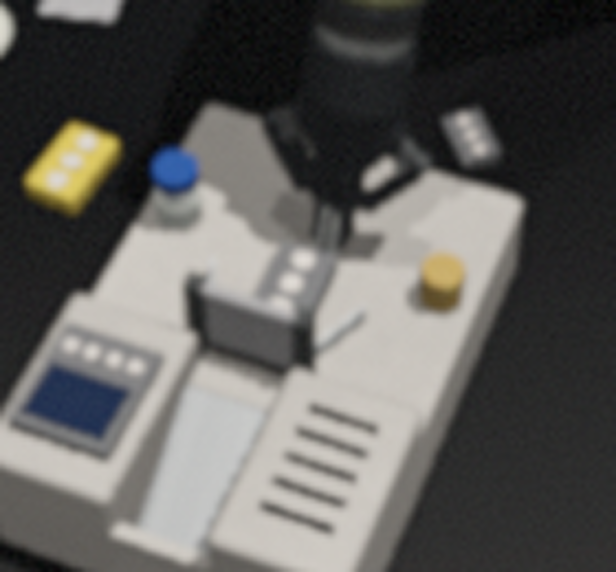

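Run:
```python
from h import *
ft=ctrl.grab_frame("top")
w=onz(ft,[np.array(p)/3.4+[190,70] for p in[(260,338),(252,310)]],.103)[:,:2]
l=(w-o)@M*1000;print(l.round(1),np.degrees(np.arctan2(*(l[1]-l[0])[::-1])))
fs=ctrl.grab_frame("scene")
w=onz(fs,[np.array(p)/4.4+[205,180] for p in[(304,259),(292,282)]],.103)[:,:2]
l=(w-o)@M*1000;print(l.round(1),np.degrees(np.arctan2(*(l[1]-l[0])[::-1])))
```

```text
[[-61.9   4.4]
 [-39.    5.4]] 2.419983844720489
[[-79.7   7.8]
 [-57.5   7.9]] 0.25775191272877324
```

```bash
python3 -m handwheel '[-0.0026,0.0075,0.0027,0,0,0,-0.0026,0.0075,0.0027,0,0,0,0,0,0,0,0,0,0,-0.0075,-0.0027,0,0,0,-0.006,0,0,0,0,0.2,0,0.0075,0.0027,0,0,0,0,0.0075,0.0027,0,0,0,0,0.0075,0.0027,0,0,0,0,0,0,0,0,0,0,0,0,0,0,0]';python3 look.py 5
```

```text
t: 6.6
ee_pos: [0.5966, 0.0151, 0.1103]
orientation: [0.11, 0.623, 0.763, 0.135]
force: [0.9, 0.0, 0.8]
opening: -0.0001
t 6.6 tip lane mm [-74.1   2.8] z over deck 7.5 front edge [-63.7   2.7] 11.2 rear z 3.7 yaw -0.4 F [0.94 0.01 0.76]
```

View pics/t5.png

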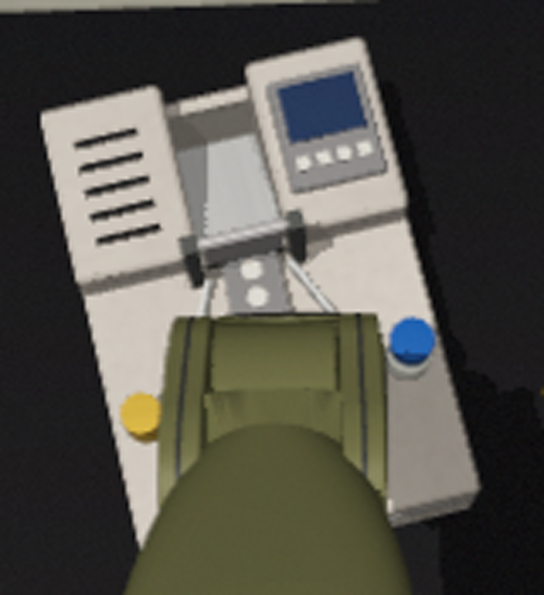

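View pics/s5.png

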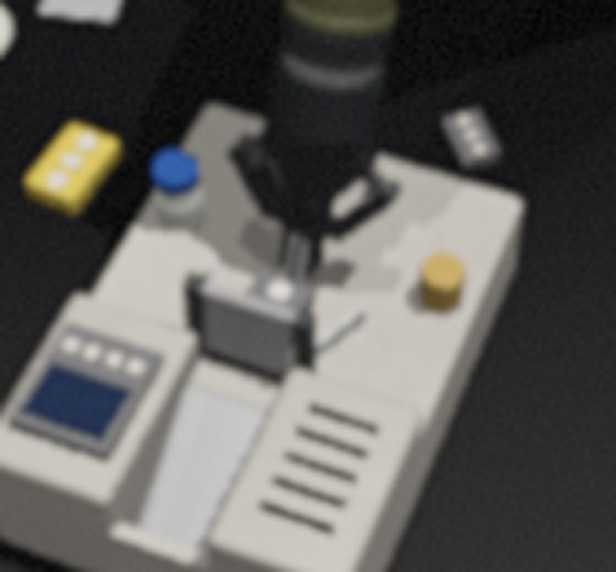

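Run:
```python
from h import *
ft=ctrl.grab_frame("top")
w=onz(ft,[np.array(p)/3.4+[190,70] for p in[(257,296),(252,269)]],.103)[:,:2]
l=(w-o)@M*1000;print(l.round(1),np.degrees(np.arctan2(*(l[1]-l[0])[::-1])))
w=onz(ft,[np.array(p)/3.4+[190,70] for p in[(210,285),(292,263),(208,300),(304,276)]],.099)[:,:2]
print(((w-o)@M*1000).round(1))
w=onz(ft,[np.array(p)/3.4+[190,70] for p in[(192,242),(297,218)]],.161)[:,:2]
print(((w-o)@M*1000).round(1))
```

```text
[[-29.   -0.8]
 [ -7.1  -1.9]] -2.867170073189364
[[-10.6  32.2]
 [ -8.3 -32.9]
 [-21.9  36.3]
 [-20.6 -39.4]]
[[  1.9  37.1]
 [  1.7 -40.7]]
```

```bash
python3 -m handwheel '[-0.0006,0.0075,0.0027,0,0,0,-0.0006,0.0075,0.0027,0,0,0,-0.0006,0.0075,0.0027,0,0,0,-0.0006,0.0075,0.0027,0,0,0,0,0.0075,0.0027,0,0,0,0,0,0,0,0,0]';python3 look.py 6
```

```text
t: 7.35
ee_pos: [0.6375, 0.0207, 0.1109]
orientation: [0.11, 0.623, 0.763, 0.136]
force: [-0.1, 0.2, 0.7]
opening: -0.0001
t 7.35 tip lane mm [-32.8  -0.2] z over deck 8.0 front edge [-22.5  -0.3] 11.8 rear z 4.2 yaw -0.4 F [-0.13  0.16  0.72]
```

View pics/t6.png

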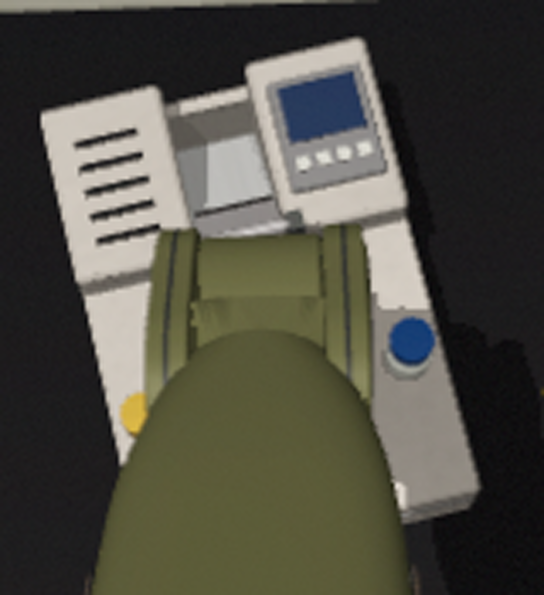

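View pics/s6.png

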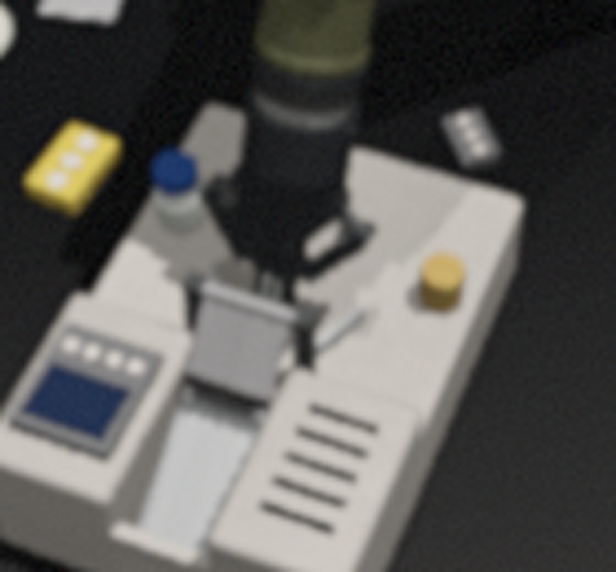

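```bash
python3 -m handwheel '[0,0,0,-6,0,0,0,0,0,-6,0,0.2,0,-0.001,0.0017,0,0,0.2,0,0,0,0,0,0,0,0,0,0,0,0]';python3 look.py 7
python3 - <<'E'
from h import *
f=ctrl.grab_frame("wrist");cv2.imwrite("pics/w7.png",f["image"])
E
```

```text
t: 7.95
ee_pos: [0.6377, 0.0205, 0.1099]
orientation: [0.174, 0.611, 0.742, 0.215]
force: [0.4, 0.2, 0.3]
opening: -0.0003
t 7.95 tip lane mm [-29.1  -0.5] z over deck 8.8 front edge [-19.8  -0.7] 14.7 rear z 3.0 yaw -0.88 F [0.4  0.24 0.34]
```

View pics/w7.png

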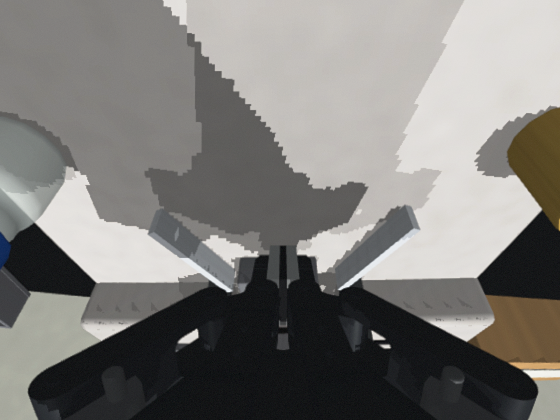

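View pics/s7.png

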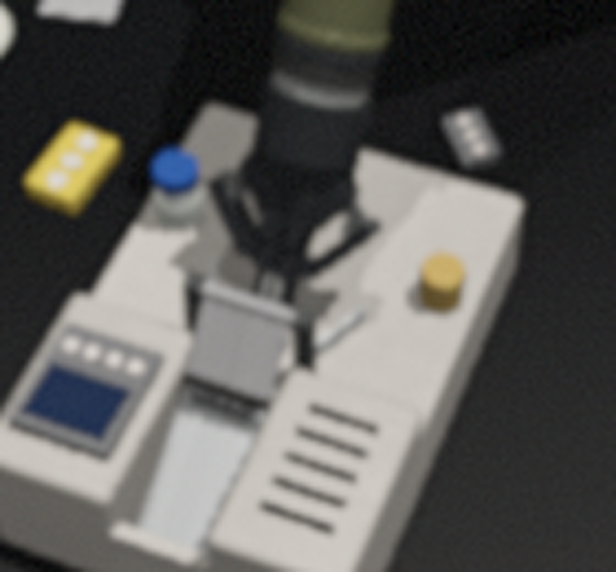

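```bash
python3 -m handwheel '[0,0.006,0.0052,0,0,0,0,0.0068,0.0042,0,0,0,0,0.0068,0.0042,0,0,0,0,0,0,0,0,0]';python3 look.py 8
```

```text
t: 8.5
ee_pos: [0.6612, 0.0254, 0.108]
orientation: [0.174, 0.61, 0.742, 0.215]
force: [-0.3, -0.4, -0.5]
opening: -0.0001
t 8.5 tip lane mm [-5.2 -0.5] z over deck 6.9 front edge [ 4.2 -0.6] 12.7 rear z 1.0 yaw -0.87 F [-0.28 -0.4  -0.46]
```

View pics/s8.png

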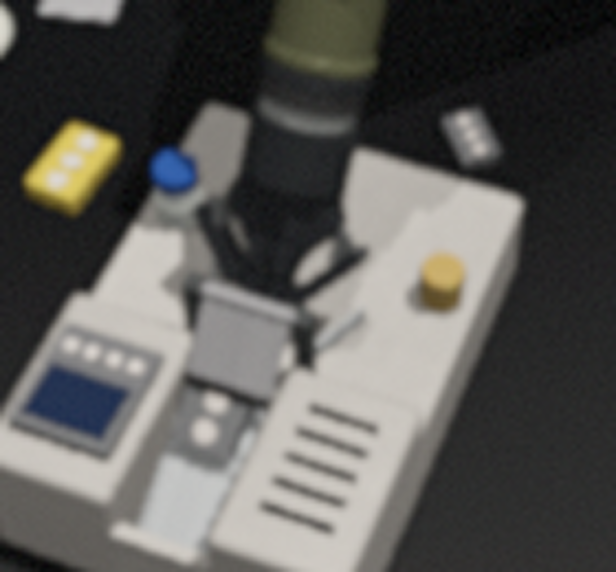

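```bash
python3 -m handwheel '[0,0.0054,0.0026,0,0,0,0,0.0051,0.0032,0,0,0,0,0,0,0,0,0,0,0,0,0,0,0,0,0,0,0,0,0]';python3 look.py 9
```

```text
t: 9.1
ee_pos: [0.6704, 0.0274, 0.1078]
orientation: [0.173, 0.611, 0.742, 0.214]
force: [-0.3, 0.1, -0.2]
opening: -0.0003
t 9.1 tip lane mm [ 4.3 -0.5] z over deck 6.7 front edge [13.6 -0.6] 12.5 rear z 0.8 yaw -0.91 F [-0.35  0.12 -0.22]
```

View pics/s9.png

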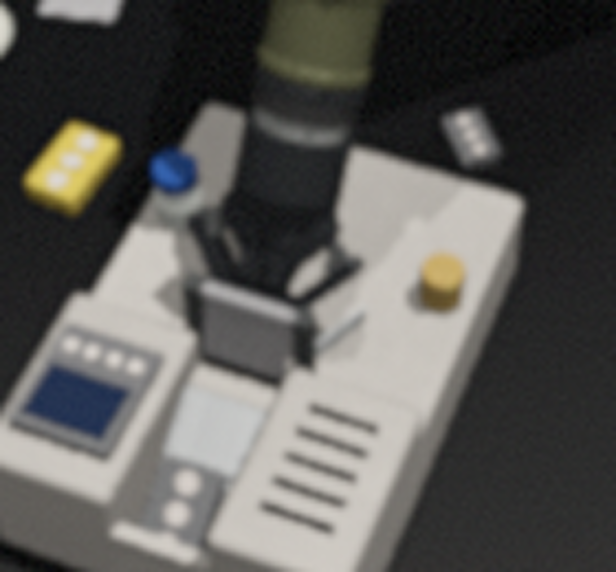

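```bash
python3 -m handwheel '[0,-0.0085,-0.0053,0,0,0,0,-0.0085,-0.0053,0,0,0,0,-0.017,-0.0106,0,0,0,0,-0.017,-0.0106,0,0,0,0,-0.017,-0.0106,0,0,0,0,-0.017,-0.0106,0,0,0,0,-0.017,-0.0106,0,0,0,0,0.0159,-0.0254,0,0,0,0,0.0159,-0.0254,0,0,0,0,0.0159,-0.0254,0,0,0]';python3 -m handwheel '[0,0,0,0,0,0,0,0,0,0,0,0,0,0,0,0,0,0,0,0,0,0,0,0,0,0,0,0,0,0,0,0,0,0,0,0,0,0,0,0,0,0,0,0,0,0,0,0,0,0,0,0,0,0]';python3 look.py 10
python3 - <<'E'
from h import *
cv2.imwrite("pics/tf.png",ctrl.grab_frame("top")["image"])
E
```

```text
t: 10.2
ee_pos: [0.551, 0.0036, 0.198]
orientation: [0.173, 0.611, 0.742, 0.214]
force: [1.3, -0.3, 0.4]
opening: 0.0001
t: 11.1
ee_pos: [0.5529, 0.0038, 0.1976]
orientation: [0.173, 0.611, 0.742, 0.214]
force: [-0.7, 1.2, -0.5]
opening: -0.0002
t 11.1 tip lane mm [-115.5    0.6] z over deck 96.5 front edge [-106.2    0.5] 102.4 rear z 90.7 yaw -0.91 F [-0.74  1.16 -0.5 ]
```

View pics/s10.png

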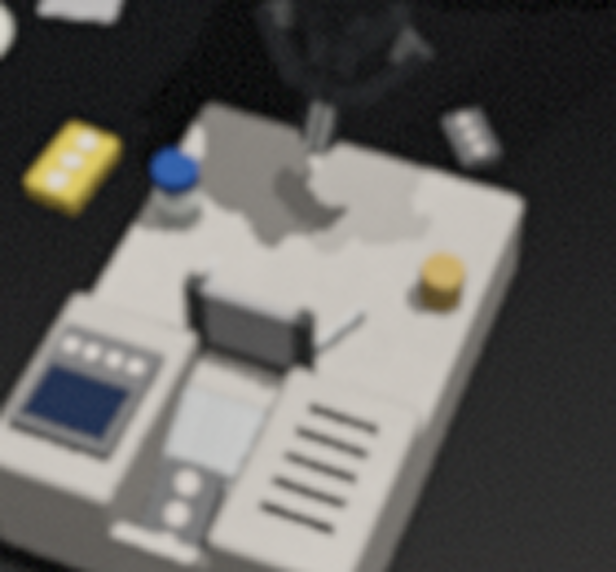

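View pics/tf.png

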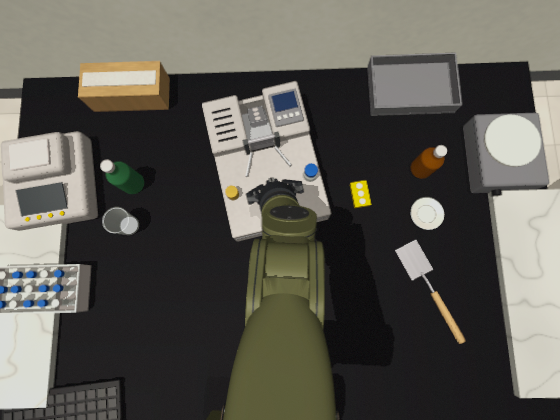

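Run:
```python
from h import *
f=ctrl.grab_frame("top");cv2.imwrite("pics/tfc.png",cv2.resize(f["image"][80:165,200:315],None,fx=6,fy=6,interpolation=2))
```

```text
(no output)
```

View pics/tfc.png

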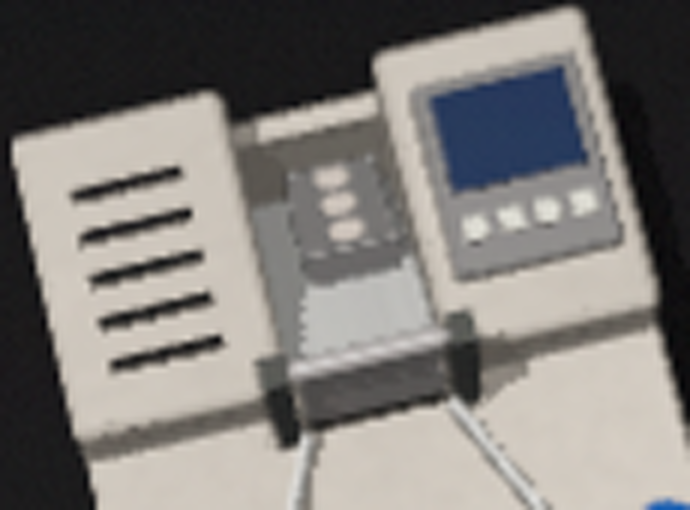

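The picture shows the cassette at the bottom of the chute with all three windows around (340,203). The flap hangs shut at (375,380), and the fingers are clear of everything.

Run:
```python
from plant import ctrl
print(ctrl.close_job())
```

```text
the job is handed in; nothing more can be done
None
```

The cassette is at the bottom of the chute with the flap hanging shut, and I handed the job in at about 11.3 s. No verdict was given.

**What I did:** I pushed the grey deck cassette with shut fingers tilted 20°, which squared it up. The first push left it about 16 mm left of the lane's middle, so I used an oblique push to bring it back. I then tilted the fingers to 32° and pushed it through the flap until it tipped and slid down. Finally I drew the fingers back out and up.

**Last checks:**
- **Cassette:** the scene and top pictures show it against the end wall.
- **Flap:** both pictures show it closed.
- **Surroundings:** the jar, weight, bottles, beaker, dish and spatula look unmoved. The wrist force reads about zero, and the fingers are clear.

**Not confirmed or not in agreement:**
- The flap angle and the finger contact force at the gate could not be read directly. I judged both from pictures and from the cassette moving with the fingers.
- The two cameras disagreed on the cassette's position: by 3–5 mm in x and y in one check, and by about 18 mm along the lane in another. That larger difference was probably a mix-up over which windows were visible in the scene view.

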